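# Reset the straightedge held by a clamp of unknown thread

### The job

Bring the sliding straightedge of the painting board to the olive-green picture: find out, gently and without forcing it, which way the orange clamp handle loosens (its thread may be left- or right-handed and nothing shows which), push it loose, and slide the straightedge until its black edge lies along the red guide line of that sheet. Then swing the handle back to its stop where you found it, so that the straightedge is clamped on the line, and leave the two paint pots and the eraser on the board where they are.

Things in the scene. Friction and masses are not known exactly. Their poses are not given: they have to be found in the camera images.
- board: White painting board flat on the table, 420 x 620 mm, on a pink sheet that shows 10 mm round it; origin at the centre of its underside, its top 18 mm higher. Its x axis points away from the robot's side, its y axis along the rail: a 24 mm wide aluminium bar 110 mm to the -x side of the centre, its top 28 mm above the table.
- carriage (a joint): Position (m) of the straightedge along the rail, towards the board's +y, -0.18 to 0.18; 0 is mid-rail. Clamped it holds over 20 N; loose it slides at about 4 to 5 N and stays where left. Its head is a grey block 76 x 64 mm (x, y) round the pivot, top 70 mm above the table. The clear blade, 40 mm wide, 4 mm thick, runs from 25 to 275 mm from the pivot to the board's +x.
- edge (a point): Point on the working edge of the blade, 170 mm from the handle's pivot, at blade height: the straight edge on the board's +y side, marked by a thin black strip; it runs along the board's x axis.
- post_top (a point): Centre of the top of the blue upright push post on the blade, 125 mm from the pivot along the board's +x: 16 mm diameter, 38 mm of it free above a 28 mm wide black foot, top 70 mm above the table. Push it along the board's y, or pinch it, to slide the straightedge.
- lever (a joint): Angle (rad) of the orange clamp handle, positive anticlockwise from above. 0 = clamped, as at the start: it then points along the board's +y. It leaves 0 in one direction only, which differs from run to run; the other way it stops dead within 0.05. Straightedge free beyond 0.5; end stop 0.95. Needs about 2 N at the ball to loosen, up to 4 N to clamp; stays where left; swung back it stops dead at 0.
- lever_pivot (a point): On the handle's pivot axis on the head, at the middle of the handle's thickness, 90 mm above the table. The hub is 38 mm in diameter; there is 12 mm of air between the head's top and the underside of the handle's hub and bar.
- lever_ball (a point): Centre of the 22 mm ball at the end of the orange handle, 80 mm from the pivot at the same height; the bar between is 16 mm wide and 14 mm thick.
- sheet_olive_line (a point): Middle of the red guide line (2 mm wide) on the top of the cream sheet with the olive-green painted half; sheet 220 x 140 mm, 2 mm thick, fixed on the board; the line runs along this point's x axis, which is the board's x. It lies to one side or the other of the straightedge at the start.
- sheet_blue_line (a point): The same on the other sheet, with the dark blue painted half: not the one wanted.
- pot_yellow: Loose yellow paint pot, 38 mm diameter, 45 mm tall, on the right (-y) margin of the board; origin under its centre.
- pot_red: Loose red paint pot, same size, on the left (+y) margin of the board.
- eraser: White eraser 22 x 45 x 14 mm lying on the board's near margin; origin under its centre.

How it is judged:
On the way, in this order (a step that is already met when the one before it is completed fails the run):
1. the clamp handle has been turned loose, by 0.45 rad or more ((value of joint lever above 0.45 rad or value of joint lever below -0.45 rad)), for 0.1 s.
2. the straightedge's black edge has been brought to the red line of the olive-green sheet (within 6 mm) (y of edge in the frame of sheet_olive_line between -0.006 and 0.006 m), for 0.1 s.
At the end, for the whole second after the job is handed in: The black edge lies within 4 mm of the olive-green sheet's red line, the straightedge at rest, and the handle is back within 0.15 rad of its clamped position (y of edge in the frame of sheet_olive_line between -0.004 and 0.004 m and value of joint lever between -0.15 and 0.15 rad and velocity of joint carriage between -0.005 and 0.005 m/s); the robot touches nothing.
It fails at once if the handle is forced (more than 40 N on it) (contact force between any of the fingers, the arm and lever above 40 N).
It fails at once if a paint pot or the eraser on the board is moved by more than 30 mm (distance of any of pot_yellow, pot_red, eraser from where it was at the start of the episode above 0.03 m).
It also fails if it takes over 67 s, if anything falls off the work surface, if the arm or the gripper's body presses on something with over 40 N, if the wrist force passes 120 N, or if a joint passes its speed limit or range.

### The arm

A 7-joint arm with a two-finger parallel gripper is mounted at the origin on the work surface. World frame = base frame: x ahead of the robot, y to its left, z up, the work surface at z = 0. Lengths are in m, angles in rad, forces in N, time in s.
With the tool pointing down it reaches from about 0.425 to 0.875 m from the base axis. Payload 8.4 kg.
Tool frame: the origin (TCP) lies at the very end of the fingers, on their centre line; the grasp point (between the pads) lies 19 mm behind it; z points along the fingers, y is the line along which they close (so a half turn about z gives the same grasp; the last joint's range is limited). The gripper opens to 87 mm and grips with 3 to 60 N. Pads are 19 mm wide; open, the fingers measure 117 mm over their backs; the gripper's body (75 mm by 190 mm) begins 51 mm behind the grasp point.
Start: joints at [-1.245, 0.333, 0.04, 1.465, -0.013, 1.343, -0.059], TCP at [0.268, 0.592, 0.223] pointing down, gripper open.
Joint ranges: [-2.58, 2.58], [-0.38, 2.09], [-1.3, 1.39], [0.25, 2.4], [-1.5, 4.64], [0.08, 2.09], [-2.65, 2.65]. Speed limits (rad/s): [2.22, 2.22, 2.79, 2.79, 3.14, 3.14, 3.14].

### API

Orientations are given as a 3x3 rotation matrix whose columns are the frame's x, y, z axes.
In Python, from bench import r gives the robot as it stands.
- The arm moves only by the tool play_rows, never from a script. Its argument "steps" is a list of rows, each a list of 6 numbers: the shift along the tool's x, y, z in mm, then the turn, a rotation vector about the tool's x, y, z in degrees. A call has 1 to 8 rows; each row is the pose to reach, as a shift and turn from the pose commanded when the call began, along the tool's axes at that moment; what a row does not reach only later rows make up. A row lasts 1/10 s, in which the tool goes at most 50 mm and 8.59 degrees, less where a joint would pass 70% of its speed; a pose out of reach is approached as far as the arm can. A call with a gripper value outside its range is refused whole. "gripper" is the opening in per cent of the stroke, from 0 (shut) to 100 (fully open), set as the call begins (left out, the last holds). The fingers move at their own pace and stop on an object; "newtons" is the grip in N (left out, the last holds). Time passes only in rows, so rows that repeat a pose let the fingers close. It gives the time, the measured TCP pose, the force, the opening and the grip force at its end, in the units of the state.
- r.sense(): the state, without advancing time (a new reading comes with each control period).
- r.camera(name): name is "scene" or "top"; returns (picture, depth): 400x640x3 uint8, red, green, blue; 400x640 float32, m along the optical axis (not along the pixel's ray), 0 where there is no reading.
- r.calibration(name): a dict with "mtx" (3x3 intrinsics, pixels), "D" ([k1, k2, p1, p2, k3] as OpenCV has them; the pictures are not rectified), "world_from_camera" (4x4, takes a point from camera to world coordinates). Camera axes: x right, y down, z forward; pixel columns grow to the right and rows downward; lengths in m; the calibration is good to about 2 mm. A picture is of the moment at which its call begins. calibration takes no time and is no camera call.
- r.hand_in(): hands the job in; it is judged then, once.
Trained networks look in the newest picture that a camera, given by its name, has taken for a name from the list of things; names that differ only in an ending like _2 or _b are one class to them, and where a whole thing is asked for, a point or a joint stands for the part that bears it (a point fixed in the world has none). Each returns a list of dicts, best first, with "p" (0 to 1); they miss things now and then, are a little off and sometimes report something else, mostly with a low value. They report only what shows in the picture. A call takes as long as a camera call.
- r.masks_of(name, camera): "mask" (400x640 bool, what is visible of it) and "xy" ([column, row] in pixels, amid what is visible of it).
The state is a dict: "time": time; "q": joint angles; "joint_velocities": joint speeds; "effort": joint torques, N m; "tool_pos": TCP position; "tcp_rot": TCP orientation; "force": force on the tool from outside, world axes, zero at the start; "torque": the same for the moment, N m; "opening": opening from 0.0 (shut) to 1.0 (fully open); "grip_force": force on a finger pad.
Only numpy, scipy, OpenCV 4.12 (cv2) and the standard library are available. Lean on these libraries where they do the work, as an engineer would, in place of code of your own. Each camera call takes 0.05 s, during which the arm holds its last target. There are 200 camera calls.

## Working session

There is one attempt and no reset: what is moved stays moved. The work goes in short steps, Python scripts to look and compute and a tool call to move; the robot and the scene stay as the last step left them, time stands still between calls to the robot, and variables do not carry over. Pictures are saved under pics/ and viewed, at most 10 in all, crops included, and the job is handed in when it is done.

Besides the shell and the picture viewer there is one more tool, called by a JSON object that holds its "api" and its "payload". play_rows: Moves the arm, as the interface text tells. Its arguments: {"type":"object","properties":{"steps":{"type":"array"},"gripper":{"type":"number"},"newtons":{"type":"number"}},"required":["steps"]}

```bash
mkdir -p pics; ls; cat > h.py <<'E'
import numpy as np, cv2
from bench import r
def ray(cam,uv):
    c=r.calibration(cam); K=np.array(c["mtx"],float); D=np.array(c["D"],float); T=np.array(c["world_from_camera"])
    n=cv2.undistortPoints(np.array(uv,float).reshape(-1,1,2),K,D).reshape(-1,2)
    d=np.c_[n,np.ones(len(n))]@T[:3,:3].T
    return T[:3,3],d   # d scaled so depth multiplies
def atz(cam,uv,z):
    o,d=ray(cam,uv); z=np.broadcast_to(z,len(d))
    return o+d*((z-o[2])/d[:,2])[:,None]
def atdepth(cam,uv,dep):
    o,d=ray(cam,uv); return o+d*np.asarray(dep).reshape(-1,1)
def tri(ca,ua,cb,ub):
    o1,d1=ray(ca,[ua]);o2,d2=ray(cb,[ub]);d1=d1[0];d2=d2[0]
    s=np.linalg.lstsq(np.c_[d1,-d2],o2-o1,rcond=None)[0]
    p,q=o1+s[0]*d1,o2+s[1]*d2
    return (p+q)/2,np.linalg.norm(p-q)
E
python3 - <<'E'
from h import *
for c in("scene","top"):
    im,d=r.camera(c); cv2.imwrite(f"pics/{c}0.png",im[:,:,::-1]); np.save(f"{c}_d.npy",d); np.save(f"{c}_i.npy",im)
    T=np.array(r.calibration(c)["world_from_camera"]);print(c,T.round(3).tolist())
    for n in("board","carriage","post_top","lever_ball","lever","lever_pivot","pot_yellow","pot_red","eraser","sheet_olive_line","sheet_blue_line","edge"):
        for m in r.masks_of(n,c)[:2]:
            uv=m["xy"]; k=m["mask"]; dd=np.median(d[k]) if k.any() else 0
            print(c,n,round(m["p"],2),np.round(uv,1),k.sum(),atdepth(c,[uv],dd).round(3)[0])
print(r.sense())
E
```

```text
pics
scene [[0.872, 0.34, -0.352, 0.933], [0.489, -0.578, 0.653, -0.619], [0.018, -0.742, -0.67, 0.737], [0.0, 0.0, 0.0, 1.0]]
scene board 0.78 [319.8 287.2] 36241 [ 0.673 -0.122 -0.016]
scene board 0.54 [220.8 254.9] 241 [ 0.485 -0.182  0.03 ]
scene carriage 0.9 [325.8 213.8] 3696 [0.614 0.005 0.047]
scene post_top 0.86 [322.1 210.9] 3614 [0.606 0.005 0.051]
scene post_top 0.59 [313.1 332.3] 606 [ 0.731 -0.251  0.051]
scene lever_ball 0.82 [305.2 174.7] 489 [0.548 0.034 0.104]
scene lever 0.85 [306.8 176.4] 481 [0.553 0.033 0.101]
scene lever_pivot 0.65 [307.1 175.9] 500 [0.552 0.035 0.101]
scene pot_yellow 0.72 [313.2 333.3] 589 [ 0.732 -0.252  0.05 ]
scene pot_red 0.76 [440.3 160.4] 275 [0.763 0.3   0.048]
scene eraser 0.69 [323.1 214.1] 3634 [0.61  0.003 0.046]
scene eraser 0.6 [221.1 254.7] 289 [ 0.485 -0.181  0.029]
scene sheet_olive_line 0.57 [349.  266.2] 6773 [ 0.711 -0.076  0.022]
scene sheet_blue_line 0.62 [389.8 208. ] 4540 [0.714 0.118 0.018]
scene edge 0.94 [322.2 213.3] 3508 [0.608 0.002 0.047]
top [[0.024, -0.98, 0.198, 0.423], [-1.0, -0.023, 0.01, 0.003], [-0.006, -0
[... 851 characters left out ...]
0.05850531]), 'joint_velocities': array([-0.00140795,  0.00250115,  0.00098098,  0.00060136,  0.0014178 ,
       -0.00225157,  0.0013345 ]), 'effort': array([ 2.54291939e-05, -6.56111026e+01,  1.33307017e+00, -4.04058409e+01,
       -5.97575353e-02,  3.51528847e-02,  7.77629430e-05]), 'tool_pos': array([0.2679063 , 0.59220117, 0.22255621]), 'tcp_rot': array([[-9.11094120e-01,  4.12198379e-01, -1.66680419e-05],
       [ 4.12198379e-01,  9.11094120e-01, -2.43569556e-05],
       [ 5.14625735e-06, -2.90620189e-05, -1.00000000e+00]]), 'force': array([ 0.23399774,  0.52950951, -0.15667537]), 'torque': array([ 0.04068351, -0.01493247, -0.0188042 ]), 'grip_force': 0.0, 'opening': 0.9971596689193083}
```

View pics/scene0.png

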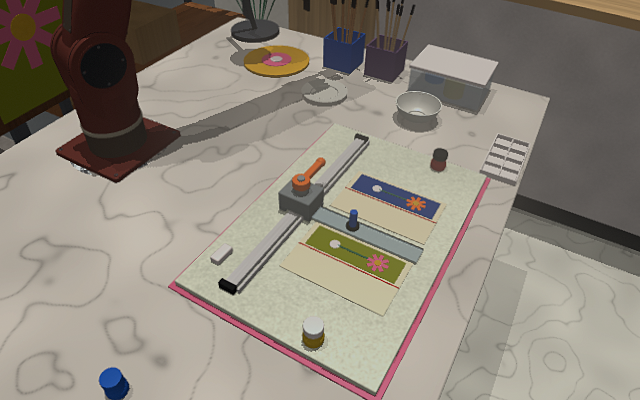

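```bash
python3 - <<'E'
import cv2
i=cv2.imread("pics/top0.png")[100:310,170:460]; cv2.imwrite("pics/topc.png",cv2.resize(i,None,fx=2.7,fy=2.7,interpolation=cv2.INTER_CUBIC))
E
```

```text
(no output)
```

View pics/topc.png

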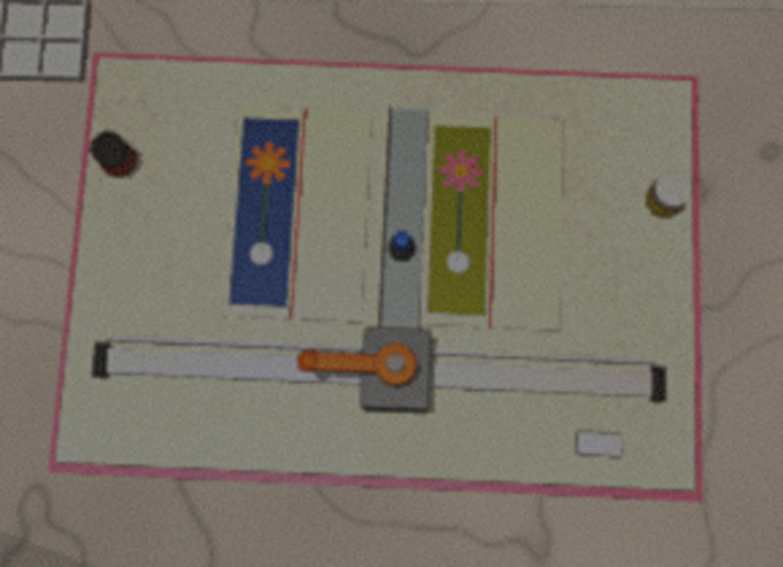

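The pictures show the handle pointing to +y (crop ball 308,360; hub 396,363), the post at crop (402,243), the olive sheet's red line at crop x≈494 and the black edge at x≈388. The straightedge therefore has to go about 105 mm toward -y. Next I'll measure this precisely.

```bash
cat > meas.py <<'E'
from h import *
def px(mask): 
    v,u=np.nonzero(mask); return np.c_[u,v].astype(float)
def fitline(P):
    P=P[:,:2]
    for _ in range(4):
        c=P.mean(0); d=np.linalg.svd(P-c)[2][0]; d*=np.sign(d[0]); e=(P-c)@[-d[1],d[0]]
        P=P[abs(e)<max(2.0*e.std(),.0015)]
    return c,d,e.std(),len(P)
def run(cams=("top","scene"),load=False):
    out={}
    for c in cams:
        if load: im,dp=np.load(f"{c}_i.npy"),np.load(f"{c}_d.npy")
        else: im,dp=r.camera(c)
        hsv=cv2.cvtColor(im,cv2.COLOR_RGB2HSV).astype(int); H,S,V=hsv[...,0],hsv[...,1],hsv[...,2]
        uv=px(np.ones(H.shape,bool)); W=atz(c,uv,0.020).reshape(*H.shape,3)
        x,y=W[...,0],W[...,1]
        red=((H<6)|(H>172))&(S>70)&(x>.6)&(x<.82)
        for n,m in(("olive",red&(y<-.03)&(y>-.16)),("blue",red&(y>.03)&(y<.2))):
            if m.sum()>20: print(c,n,[np.round(q,4) for q in fitline(W[m])],W[m].mean(0).round(4), x[m].min().round(3),x[m].max().round(3))
        og=(H>=5)&(H<18)&(S>150)&(V>90)&(x<.6)&(x>.3)&(abs(y)<.3)
        Wo=atz(c,px(og),.097); 
        if og.sum()>20: print(c,"orange",[np.round(q,4) for q in fitline(Wo)],Wo.min(0).round(3),Wo.max(0).round(3))
        bl=(H>100)&(H<125)&(S>150)&(V>60)
        Wb=atz(c,px(bl),.070); k=(abs(Wb[:,0]-.67)<.08)&(abs(Wb[:,1])<.16)
        Wb=Wb[k]; 
        if len(Wb): print(c,"post",Wb.mean(0).round(4),len(Wb), Wb.min(0).round(3),Wb.max(0).round(3), px(bl)[k].mean(0).round(1))
if __name__=="__main__":
    import sys; run(load=len(sys.argv)>1)
E
python3 meas.py 1
python3 - <<'E'
from h import *
im=np.load("top_i.npy");g=cv2.cvtColor(im,cv2.COLOR_RGB2GRAY)
for v in (145,155,165,175,205,212): print(v,g[v,302:335].tolist())
s=cv2.imread("pics/scene0.png")[140:300,250:450]; cv2.imwrite("pics/sc.png",cv2.resize(s,None,fx=3.7,fy=3.7,interpolation=cv2.INTER_CUBIC))
E
```

```text
top olive [array([ 0.747 , -0.0456]), array([0.9803, 0.1974]), np.float64(0.0084), np.int64(83)] [ 0.7469 -0.046   0.02  ] 0.6 0.774
top blue [array([0.7191, 0.1473]), array([0.9711, 0.2388]), np.float64(0.0119), np.int64(34)] [0.7191 0.1473 0.02  ] 0.604 0.778
top orange [array([0.5441, 0.0557]), array([0.0534, 0.9986]), np.float64(0.0054), np.int64(253)] [0.528 0.003 0.097] [0.563 0.107 0.097]
top post [0.6672 0.0552 0.07  ] 30 [0.605 0.011 0.07 ] [0.715 0.159 0.07 ] [304.  188.3]
scene olive [array([ 0.7098, -0.0718]), array([ 0.9997, -0.0225]), np.float64(0.0008), np.int64(120)] [ 0.7201 -0.0653  0.02  ] 0.601 0.812
scene blue [array([0.7258, 0.1267]), array([ 0.9998, -0.0201]), np.float64(0.002), np.int64(45)] [0.7329 0.1345 0.02  ] 0.619 0.815
scene orange [array([0.5489, 0.0538]), array([ 0.0247, -0.9997]), np.float64(0.0053), np.int64(220)] [ 0.526 -0.007  0.097] [0.563 0.108 0.097]
scene post [0.6688 0.0212 0.07  ] 22 [0.634 0.013 0.07 ] [0.676 0.084 0.07 ] [353.5 210.5]
145 [133, 129, 128, 129, 127, 120, 126, 129, 129, 130, 132, 104, 74, 93, 102, 100, 101, 102, 102, 104, 10
[... 172 characters left out ...]
8, 101, 106, 105, 109, 124, 124, 104, 84, 81, 80, 78]
165 [123, 127, 128, 126, 118, 125, 126, 128, 127, 127, 111, 75, 92, 106, 108, 103, 103, 105, 107, 106, 104, 106, 105, 104, 103, 101, 123, 121, 94, 80, 76, 78, 75]
175 [126, 128, 125, 128, 130, 123, 127, 128, 132, 122, 81, 84, 102, 107, 105, 109, 104, 109, 109, 104, 106, 107, 104, 104, 98, 104, 120, 117, 94, 79, 82, 78, 78]
205 [124, 125, 112, 121, 127, 126, 129, 127, 102, 76, 99, 109, 109, 108, 109, 107, 111, 102, 112, 105, 109, 106, 104, 106, 122, 129, 110, 87, 81, 87, 83, 88, 82]
212 [127, 126, 127, 128, 127, 130, 133, 123, 89, 79, 103, 111, 111, 110, 111, 115, 115, 114, 109, 111, 105, 111, 106, 98, 126, 129, 93, 85, 80, 86, 84, 88, 89]
```

View pics/sc.png

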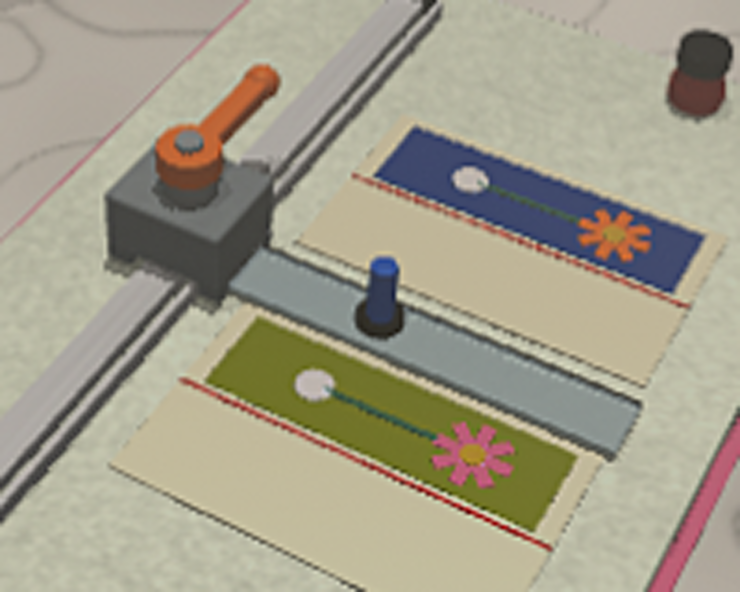

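```bash
cat > lines.py <<'E'
from h import *
def scan(im,dp,zb=.026):
    f=im.astype(float); g=f.mean(2); rd=f[...,0]-f[...,1:].mean(2)
    def peak(row,lo,hi,sig,th):
        s=sig[row,lo:hi]; k=int(s.argmax())
        if s[k]<th or k in(0,hi-lo-1): return None
        a,b,c=s[k-1:k+2]; return lo+k+.5*(a-c)/(a-2*b+c+1e-9)
    from scipy.ndimage import gaussian_filter1d as gf
    res={}
    def line(name,u0,sig,rows,z,th,w=7):
        P=[]
        for v in rows:
            u=peak(v,int(u0(v))-w,int(u0(v))+w+1,sig,th)
            if u is not None: P.append((u,v))
        if len(P)<8: print(name,"few",len(P)); return
        W=atz("top",P,z)[:,:2]; 
        for _ in range(4):
            p=np.polyfit(W[:,0],W[:,1],1); e=W[:,1]-np.polyval(p,W[:,0]); W=W[abs(e)<max(2*e.std(),.0005)]
        res[name]=p; print(name,"slope",p[0].round(4),"y@.70",np.polyval(p,.70).round(4),"sd",e.std().round(4),len(W))
    return res,line,gf(rd,.6,axis=1),g
E
cat > edge0.py <<'E'
import sys
from lines import *
def go(edge_u=None):
    im,dp=r.camera("top"); np.save("top_i.npy",im); np.save("top_d.npy",dp)
    res,line,rd,g=scan(im,dp)
    line("red",lambda v:353-(v-145)*.03,rd,range(148,218),.020,12)
    if edge_u:
        from scipy.ndimage import gaussian_filter1d as gf
        # thin dark strip: local darkness vs neighbours
        st=np.minimum(np.roll(g,3,1),np.roll(g,-3,1))-g
        line("edge",lambda v:edge_u-(v-145)*.06,st,range(145,216),.026,8,5)
    if "edge" in res and "red" in res:
        xe=.71; print("edge-line dy",(np.polyval(res["edge"],xe)-np.polyval(res["red"],xe)).round(4))
    return im,dp,res
if __name__=="__main__":
    im,dp,res=go(float(sys.argv[1]) if len(sys.argv)>1 else None)
    for n,(u,v) in dict(blade=(318,160),blade2=(316,210),hub=(316.5,235),ball=(284,233),head=(322,248),post=(318.5,188.5)).items():
        print(n,atdepth("top",[(u,v)],dp[int(v),int(u)]).round(4))
E
python3 edge0.py 314
python3 - <<'E'
from h import *
print("hub",tri("top",(316.7,234.5),"scene",(301.3,178.5)))
print("ball",tri("top",(284.5,233.5),"scene",(321,162)))
print("post",tri("top",(319,188.5),"scene",(354,212)))
E
```

```text
red slope -0.0205 y@.70 -0.0727 sd 0.0003 52
edge slope -0.0215 y@.70 0.0357 sd 0.0003 59
edge-line dy 0.1084
blade [[0.7581 0.0216 0.0281]]
blade2 [[0.6184 0.0234 0.0289]]
hub [[0.5421 0.0191 0.1039]]
ball [[0.5456 0.099  0.1   ]]
head [[0.5137 0.005  0.0712]]
post [[0.6672 0.0176 0.0707]]
hub (array([0.54509596, 0.01975256, 0.10162657]), np.float64(0.003706794558237421))
ball (array([0.5471678 , 0.09979439, 0.09111769]), np.float64(0.00398244364995198))
post (array([0.66957162, 0.01745054, 0.06843315]), np.float64(0.004093924425483965))
```

Measured so far: board yaw about -1.2°, pivot (0.5445, 0.0195), ball (0.547, 0.0995, 0.09), post (0.669, 0.0175, 0.07). The slide needed is -108 mm. I'll cage the ball loosely between the fingers.

```bash
cat >> h.py <<'E'
def go(p,yaw=None,pr=True):
    "shift/turn in tool axes to reach TCP p with tool y at yaw deg (world), tool down"
    from scipy.spatial.transform import Rotation as Ro
    s=r.sense(); R=np.array(s["tcp_rot"]); t=np.array(s["tool_pos"])
    if yaw is None: w=np.zeros(3)
    else:
        a=np.radians(yaw); y=np.array([np.cos(a),np.sin(a),0]); z=np.array([0,0,-1.]); T=np.c_[np.cross(y,z),y,z]
        w=Ro.from_matrix(R.T@T).as_rotvec(degrees=True)
    print("t",s["time"],"pos",t.round(4),"F",np.round(s["force"],1),"open",round(s["opening"],3),"->",(R.T@(np.array(p)-t)*1000).round(1),w.round(1))
E
python3 -c "
from h import *
go([.547,.0995,.19],-1.2)"
```

```text
t 1.35 pos [0.2679 0.5922 0.2225] F [-0.6  0.  -0.3] open 0.996 -> [-457.4 -333.9   32.5] [-0.   0.  66.9]
```

{"api": "play_rows", "payload": {"steps": [[-457, -334, 32, 0, 0, 67], [-457, -334, 32, 0, 0, 67], [-457, -334, 32, 0, 0, 67], [-457, -334, 32, 0, 0, 67], [-457, -334, 32, 0, 0, 67], [-457, -334, 32, 0, 0, 67], [-457, -334, 32, 0, 0, 67], [-457, -334, 32, 0, 0, 67]], "gripper": 50}}

```text
time: 2.15
tool_pos: [0.4652, 0.2428, 0.2002]
tcp_rot: [[0.029, 1.0, 0.0], [1.0, -0.029, 0.001], [0.001, 0.0, -1.0]]
force: [0.8, 0.4, 1.0]
opening: 0.509
grip_force: 0.0
```

```bash
python3 -c "
from h import *
go([.547,.0995,.14],-1.2)"
```

```text
t 2.15 pos [0.4652 0.2428 0.2002] F [0.8 0.4 1. ] open 0.509 -> [-140.8   85.9   60.2] [ 0.  -0.  -0.5]
```

{"api": "play_rows", "payload": {"steps": [[-141, 86, 60, 0, 0, -0.5], [-141, 86, 60, 0, 0, -0.5], [-141, 86, 60, 0, 0, -0.5], [-141, 86, 60, 0, 0, -0.5], [-141, 86, 60, 0, 0, -0.5], [-141, 86, 60, 0, 0, -0.5]]}}

```text
time: 2.75
tool_pos: [0.5471, 0.1015, 0.1399]
tcp_rot: [[0.016, 1.0, -0.0], [1.0, -0.016, -0.0], [-0.0, -0.0, -1.0]]
force: [-0.6, 0.4, -0.0]
opening: 0.497
grip_force: 0.0
```

```bash
python3 -c "
from h import *
im,_=r.camera('scene'); cv2.imwrite('pics/s2.png',cv2.resize(im[80:260,200:440,::-1],None,fx=3,fy=3))
go([.547,.0995,.076],-1.2)"
```

```text
t 2.8 pos [0.547  0.1025 0.1402] F [-0.5  0.9  1. ] open 0.5 -> [-3.1 -0.  64.2] [-0.  -0.   0.4]
```

View pics/s2.png

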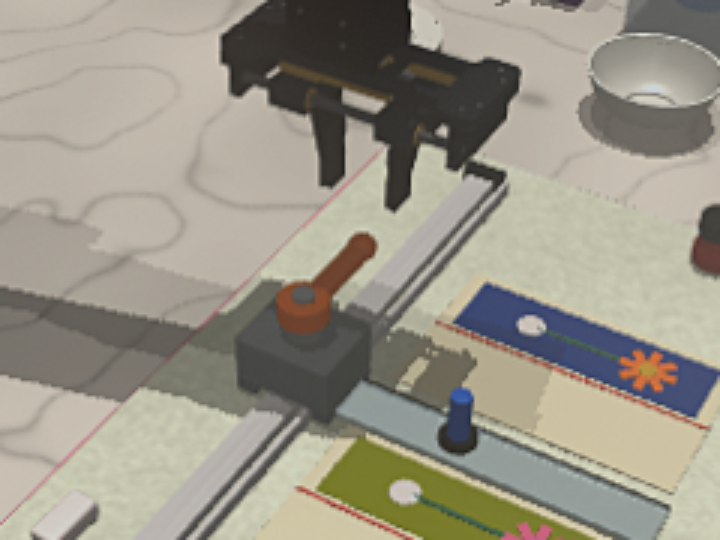

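The fingers (crop 330,180 and 400,200) hover either side of the ball (360,247), so I'll descend around it.

{"api": "play_rows", "payload": {"steps": [[-2, 0, 30, 0, 0, 0.4], [-3, 0, 50, 0, 0, 0.4], [-3, 0, 64, 0, 0, 0.4], [-3, 0, 64, 0, 0, 0.4]]}}

```text
time: 3.2
tool_pos: [0.5459, 0.0997, 0.0747]
tcp_rot: [[0.02, 1.0, -0.002], [1.0, -0.02, -0.001], [-0.001, -0.002, -1.0]]
force: [-0.1, 0.3, 0.0]
opening: 0.497
grip_force: 0.0
```

{"api": "play_rows", "payload": {"steps": [[0, 3, 0, 0, 0, 0], [0, 6, 0, 0, 0, 0], [0, 9, 0, 0, 0, 0], [0, 10, 0, 0, 0, 0], [0, 11, 0, 0, 0, 0], [0, 12, 0, 0, 0, 0], [0, 12, 0, 0, 0, 0]]}}

```text
time: 3.9
tool_pos: [0.5591, 0.0985, 0.076]
tcp_rot: [[0.022, 1.0, -0.0], [1.0, -0.022, 0.0], [0.0, -0.0, -1.0]]
force: [-1.3, 0.8, 1.3]
opening: 0.498
grip_force: 0.9
```

{"api": "play_rows", "payload": {"steps": [[0, 1, 0, 0, 0, 0], [0, 2, 0, 0, 0, 0], [0, 3, 0, 0, 0, 0], [0, 3, 0, 0, 0, 0]]}}

```text
time: 4.3
tool_pos: [0.5609, 0.0987, 0.0757]
tcp_rot: [[0.021, 1.0, -0.003], [1.0, -0.021, 0.0], [0.0, -0.003, -1.0]]
force: [-7.6, 1.6, 5.7]
opening: 0.501
grip_force: 3.7
```

{"api": "play_rows", "payload": {"steps": [[0, 1, 0, 0, 0, 0], [0, 2, 0, 0, 0, 0], [0, 2, 0, 0, 0, 0]]}}

```text
time: 4.6
tool_pos: [0.562, 0.0988, 0.0755]
tcp_rot: [[0.021, 1.0, -0.005], [1.0, -0.021, 0.0], [0.0, -0.005, -1.0]]
force: [-10.9, 2.1, 8.1]
opening: 0.5
grip_force: 5.6
```

That rises steadily, about 2 N/mm, well above 2 N, so this way is the stop. The handle loosens anticlockwise (toward -x), so I'll go back to the other side.

{"api": "play_rows", "payload": {"steps": [[0, -8, 0, 0, 0, 0], [0, -16, 0, 0, 0, 0], [0, -23, 0, 0, 0, 0], [0, -26, 0, 0, 0, 0], [0, -29, 0, 0, 0, 0], [0, -32, 0, 0, 0, 0], [0, -34, 0, 0, 0, 0], [0, -34, 0, 0, 0, 0]]}}

```text
time: 5.4
tool_pos: [0.5302, 0.0992, 0.0761]
tcp_rot: [[0.021, 1.0, 0.0], [1.0, -0.021, 0.0], [0.0, 0.0, -1.0]]
force: [0.3, 1.7, 1.6]
opening: 0.504
grip_force: 0.5
```

{"api": "play_rows", "payload": {"steps": [[-2, -7, 0, 0, 0, -5], [-4, -13, 0, 0, 0, -10], [-7, -20, 0, 0, 0, -15], [-11, -26, 0, 0, 0, -20]]}}

```text
time: 5.8
tool_pos: [0.5039, 0.0888, 0.0761]
tcp_rot: [[-0.325, 0.946, 0.0], [0.946, 0.325, 0.0], [0.0, 0.0, -1.0]]
force: [1.5, 2.8, -0.3]
opening: 0.501
grip_force: 1.1
```

{"api": "play_rows", "payload": {"steps": [[-2, -7, 0, 0, 0, -6], [-4, -13, 0, 0, 0, -12], [-7, -20, 0, 0, 0, -18], [-11, -26, 0, 0, 0, -24], [-11, -26, 0, 0, 0, -24]]}}

```text
time: 6.3
tool_pos: [0.4824, 0.069, 0.076]
tcp_rot: [[-0.679, 0.734, -0.001], [0.734, 0.679, -0.0], [0.0, -0.0, -1.0]]
force: [-0.6, -0.2, 0.2]
opening: 0.497
grip_force: 0.0
```

```bash
python3 -c "
from h import *
im,_=r.camera('scene'); cv2.imwrite('pics/s3.png',cv2.resize(im[80:260,200:440,::-1],None,fx=3,fy=3))
s=r.sense();print(s['tool_pos'],s['force'])"
```

```text
[0.48261279 0.06940692 0.07597598] [-0.3638614  -0.41413868  0.76942015]
```

View pics/s3.png

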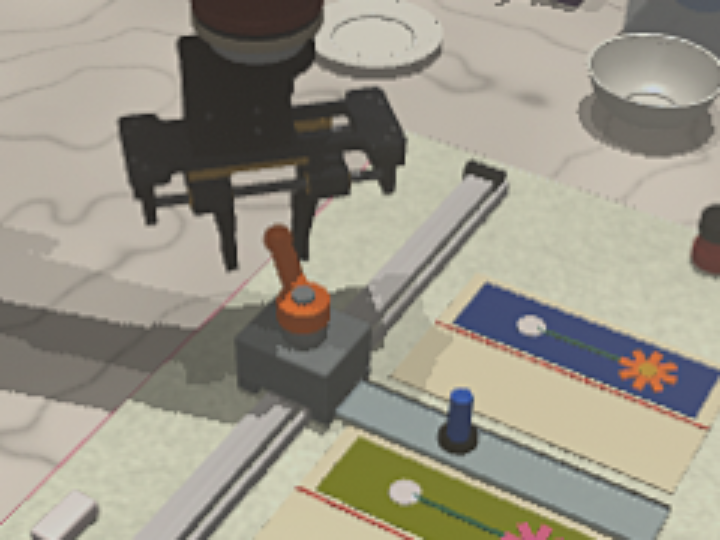

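The handle is loose: ball at crop (278,236), turned about 45°. Next I lift and go to the post.

{"api": "play_rows", "payload": {"steps": [[0, 0, -30, 0, 0, 0], [0, 0, -64, 0, 0, 0]]}}

```text
time: 6.55
tool_pos: [0.4817, 0.0696, 0.1396]
tcp_rot: [[-0.676, 0.737, -0.003], [0.737, 0.676, -0.002], [0.001, -0.004, -1.0]]
force: [0.4, 0.2, 0.5]
opening: 0.505
grip_force: 0.0
```

```bash
python3 edge0.py 314 | tail -4; python3 -c "
from h import *
go([.669,.0175,.12],88.8)"
```

```text
hub [[0.542  0.0191 0.1046]]
ball [[0.4868 0.0532 0.558 ]]
head [[0.5137 0.005  0.0718]]
post [[0.6668 0.0176 0.0725]]
t 6.6 pos [0.4851 0.0701 0.1457] F [3.1 0.7 5.2] open 0.5 -> [-163.1   99.9   26.5] [  0.2   0.2 -46.3]
```

{"api": "play_rows", "payload": {"steps": [[-163, 100, 20, 0, 0, -46], [-163, 100, 20, 0, 0, -46], [-163, 100, 20, 0, 0, -46], [-163, 100, 20, 0, 0, -46], [-163, 100, 20, 0, 0, -46], [-163, 100, 20, 0, 0, -46], [-163, 100, 20, 0, 0, -46]], "gripper": 60}}

```text
time: 7.3
tool_pos: [0.6669, 0.0178, 0.1188]
tcp_rot: [[-1.0, 0.024, -0.002], [0.024, 1.0, -0.001], [0.002, -0.001, -1.0]]
force: [0.2, 0.3, -0.2]
opening: 0.595
grip_force: 0.0
```

```bash
python3 -c "
from h import *
go([.669,.0175,.044],88.8)"
```

```text
t 7.3 pos [0.6669 0.0178 0.1188] F [ 0.2  0.3 -0.2] open 0.595 -> [-2.2 -0.2 74.8] [-0.  -0.1 -0.1]
```

{"api": "play_rows", "payload": {"steps": [[-2, 0, 35, 0, 0, 0], [-2, 0, 60, 0, 0, 0], [-2, 0, 75, 0, 0, 0], [-2, 0, 75, 0, 0, 0]]}}

```text
time: 7.7
tool_pos: [0.6673, 0.0183, 0.0428]
tcp_rot: [[-1.0, 0.024, -0.004], [0.024, 1.0, -0.001], [0.004, -0.001, -1.0]]
force: [0.4, -0.1, 0.3]
opening: 0.601
grip_force: 0.0
```

{"api": "play_rows", "payload": {"steps": [[0, 0, 0, 0, 0, 0], [0, 0, 0, 0, 0, 0], [0, 0, 0, 0, 0, 0], [0, 0, 0, 0, 0, 0], [0, 0, 0, 0, 0, 0], [0, 0, 0, 0, 0, 0], [0, 0, 0, 0, 0, 0], [0, 0, 0, 0, 0, 0]], "gripper": 0, "newtons": 12}}

```text
time: 8.5
tool_pos: [0.6691, 0.0177, 0.0453]
tcp_rot: [[-1.0, 0.022, 0.0], [0.022, 1.0, -0.0], [-0.0, -0.0, -1.0]]
force: [-0.6, -0.9, 2.8]
opening: 0.181
grip_force: 12.0
```

Pinched (opening 16 mm). Now I slide it 108 mm toward -y.

{"api": "play_rows", "payload": {"steps": [[0, -10, 0, 0, 0, 0], [0, -25, 0, 0, 0, 0], [0, -42, 0, 0, 0, 0], [0, -60, 0, 0, 0, 0], [0, -77, 0, 0, 0, 0], [0, -92, 0, 0, 0, 0], [0, -103, 0, 0, 0, 0], [0, -108, 0, 0, 0, 0]]}}

```text
time: 9.3
tool_pos: [0.6668, -0.0919, 0.0453]
tcp_rot: [[-1.0, 0.023, 0.001], [0.023, 1.0, -0.001], [-0.001, -0.001, -1.0]]
force: [0.1, 4.2, 6.0]
opening: 0.178
grip_force: 12.0
```

{"api": "play_rows", "payload": {"steps": [[0, 0, 0, 0, 0, 0], [0, 0, 0, 0, 0, 0], [0, 0, 0, 0, 0, 0]]}}

```text
time: 9.6
tool_pos: [0.6668, -0.0922, 0.0453]
tcp_rot: [[-1.0, 0.023, 0.001], [0.023, 1.0, -0.003], [-0.001, -0.003, -1.0]]
force: [0.2, -4.5, 5.7]
opening: 0.18
grip_force: 12.0
```

```bash
python3 - <<'E'
from h import *
im,_=r.camera('top'); np.save("top_i.npy",im); cv2.imwrite('pics/t4.png',cv2.resize(im[120:280,220:440,::-1],None,fx=3.6,fy=3.6,interpolation=cv2.INTER_CUBIC))
E
```

```text
(no output)
```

View pics/t4.png

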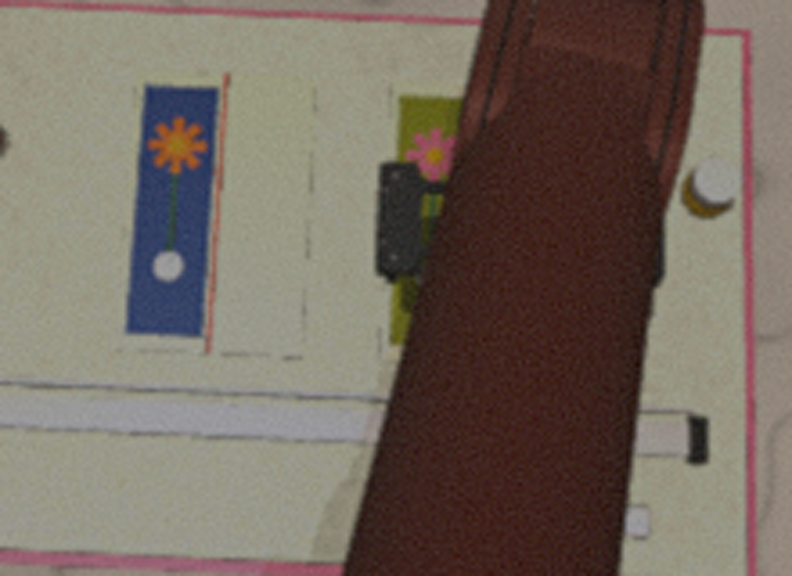

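The arm hides the edge in this view. I'll release, lift and clear it to see.

{"api": "play_rows", "payload": {"steps": [[0, 0, 0, 0, 0, 0], [0, 0, 0, 0, 0, 0], [0, 0, 0, 0, 0, 0], [0, 0, -30, 0, 0, 0], [0, 0, -70, 0, 0, 0], [0, 0, -100, 0, 0, 0]], "gripper": 50}}

```text
time: 10.25
tool_pos: [0.6667, -0.0897, 0.1466]
tcp_rot: [[-1.0, 0.021, 0.0], [0.021, 1.0, -0.0], [-0.0, 0.0, -1.0]]
force: [0.5, -0.3, -0.2]
opening: 0.494
grip_force: 0.0
```

{"api": "play_rows", "payload": {"steps": [[150, 50, 0, 0, 0, 25], [150, 180, 0, 0, 0, 45], [150, 230, 0, 0, 0, 45], [150, 230, 0, 0, 0, 45], [150, 230, 0, 0, 0, 45], [150, 230, 0, 0, 0, 45]]}}

```text
time: 10.85
tool_pos: [0.5233, 0.1381, 0.1449]
tcp_rot: [[-0.687, 0.726, -0.0], [0.726, 0.687, -0.0], [-0.0, -0.0, -1.0]]
force: [0.3, 0.8, 0.0]
opening: 0.499
grip_force: 0.0
```

```bash
python3 - <<'E'
from h import *
go([.5,.1,.14])
im,_=r.camera('top'); np.save("top_i.npy",im); im2,_=r.camera('scene');np.save("scene_i.npy",im2)
a=im[120:260,270:410,::-1]; b=im2[170:310,210:430,::-1]
a=cv2.resize(a,None,fx=2.7,fy=2.7,interpolation=cv2.INTER_CUBIC); b=cv2.resize(b,None,fx=1.8,fy=2.7,interpolation=cv2.INTER_CUBIC)
cv2.imwrite('pics/t5.png',np.hstack([a,b]))
E
```

```text
t 10.85 pos [0.5233 0.1381 0.1449] F [0.3 0.8 0. ] open 0.499 -> [-11.7 -43.1   4.9] [0. 0. 0.]
```

View pics/t5.png

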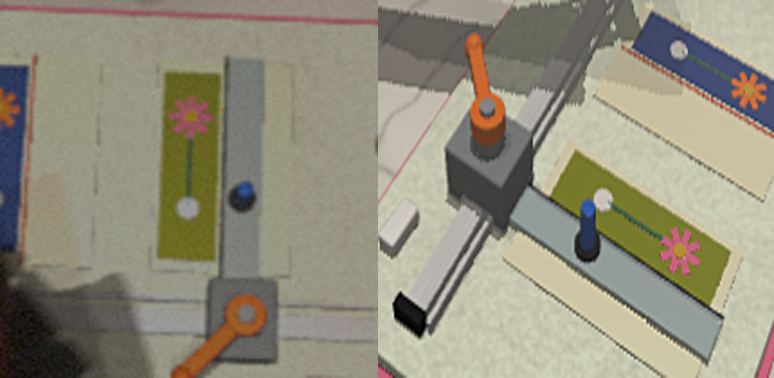

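```bash
python3 - <<'E'
from lines import *
im=np.load("top_i.npy"); res,line,rd,g=scan(im,None)
for v in(150,170,190,210): print(v,g[v,345:362].round().astype(int).tolist(),rd[v,345:362].round().astype(int).tolist())
from scipy.ndimage import gaussian_filter1d as gf
st=np.minimum(np.roll(g,4,1),np.roll(g,-4,1))-g
line("edge",lambda v:353-(v-150)*.03,-g,range(145,216),.028,-999,5)
e=np.polyval(res["edge"],.71); l=-.0727-.0205*.01; print("edge-line",e-l)
# lever
hsv=cv2.cvtColor(im,cv2.COLOR_RGB2HSV).astype(int)
m=(hsv[...,0]<18)&(hsv[...,1]>140)&(hsv[...,2]>90); v,u=np.nonzero(m); W=atz("top",np.c_[u,v],.097)
k=(W[:,0]<.59)&(W[:,0]>.42)&(abs(W[:,1]+.06)<.09); W=W[k,:2]; c=W.mean(0); d=np.linalg.svd(W-c)[2][0]
print(len(W),"c",c,"ang",np.degrees(np.arctan2(*d[::-1])),W.min(0),W.max(0), "tip",W[W[:,0]<W[:,0].min()+.015].mean(0))
E
```

```text
150 [78, 75, 69, 76, 75, 72, 98, 129, 87, 94, 114, 118, 117, 119, 118, 119, 115] [34, 35, 36, 35, 34, 33, 26, 17, 7, 2, 0, 0, 0, 4, 1, -1, 1]
170 [77, 75, 75, 75, 79, 100, 131, 102, 75, 110, 124, 123, 118, 119, 120, 116, 122] [36, 36, 36, 35, 34, 26, 21, 24, 13, 2, -1, -1, 2, 0, 0, 0, -1]
190 [84, 74, 77, 75, 81, 119, 127, 90, 107, 118, 87, 52, 45, 70, 90, 94, 88] [36, 37, 37, 38, 33, 22, 14, 5, 1, 0, 1, 2, -13, -39, -55, -58, -59]
210 [85, 85, 80, 81, 100, 132, 87, 89, 117, 124, 124, 123, 124, 128, 127, 121, 124] [38, 38, 42, 38, 25, 13, 7, 2, -2, -4, 1, 1, -1, 0, 1, 1, 1]
edge slope -0.0203 y@.70 -0.0619 sd 0.0008 40
edge-line 0.010805319068839546
315 c [ 0.51977575 -0.06691101] ang 134.78899258546005 [ 0.47599091 -0.10731683] [ 0.56038393 -0.02474008] tip [ 0.48503129 -0.03361085]
```

```bash
cat > e2.py <<'E'
from lines import *
def edge(im):
    res,line,rd,g=scan(im,None); P=[]
    for v in list(range(142,180))+list(range(198,217)):
        c=352-(v-150)*.027; lo=int(round(c))-2; k=lo+int(g[v,lo:lo+5].argmax())   # cream gap peak
        s=-g[v,k+1:k+4]; j=int(s.argmax())+k+1
        a,b,d=-g[v,j-1:j+2]; 
        P.append((j+np.clip(.5*(a-d)/(a-2*b+d-1e-9),-.6,.6),v))
    W=atz("top",P,.027)[:,:2]
    for _ in range(4):
        p=np.polyfit(W[:,0],W[:,1],1); e=W[:,1]-np.polyval(p,W[:,0]); W=W[abs(e)<max(2*e.std(),.0004)]
    y=np.polyval(p,.71); print("edge slope",p[0].round(4),"y",y.round(4),"sd",e.std().round(4),len(W),"minus line",(y+.0729).round(4))
if __name__=="__main__":
    edge(np.load("top_i.npy"))
E
python3 e2.py
```

```text
edge slope -0.019 y -0.0737 sd 0.0002 49 minus line -0.0008
```

The edge is 0.8 mm from the line, which is good. Now I cage the ball again, at (0.486, -0.033).

```bash
python3 -c "
from h import *
go([.4858,-.0329,.14],44.8)"
```

```text
t 10.95 pos [0.521  0.1449 0.1446] F [ 0.6 -0.9 -0. ] open 0.501 -> [-103.2 -149.     4.2] [ 0.  -0.2 -0.7]
```

{"api": "play_rows", "payload": {"steps": [[-103, -149, 0, 0, 0, -0.7], [-103, -149, 0, 0, 0, -0.7], [-103, -149, 0, 0, 0, -0.7], [-103, -149, 0, 0, 0, -0.7], [-103, -149, 0, 0, 0, -0.7], [-103, -149, 0, 0, 0, -0.7]]}}

```text
time: 11.55
tool_pos: [0.4877, -0.0406, 0.1449]
tcp_rot: [[-0.7, 0.714, -0.0], [0.714, 0.7, 0.001], [0.0, 0.0, -1.0]]
force: [-0.1, 0.9, 0.2]
opening: 0.504
grip_force: 0.0
```

```bash
python3 -c "
from h import *
go([.4858,-.0329,.076],44.8)"
```

```text
t 11.55 pos [ 0.4877 -0.0406  0.1449] F [-0.1  0.9  0.2] open 0.504 -> [ 6.9  4.  68.9] [ 0.  -0.  -0.4]
```

{"api": "play_rows", "payload": {"steps": [[7, 4, 0, 0, 0, 0], [7, 4, 0, 0, 0, 0], [7, 4, 0, 0, 0, 0]]}}

```text
time: 11.85
tool_pos: [0.4859, -0.0313, 0.1448]
tcp_rot: [[-0.702, 0.712, -0.0], [0.712, 0.702, -0.0], [0.0, -0.0, -1.0]]
force: [0.4, 0.0, -0.8]
opening: 0.495
grip_force: 0.0
```

```bash
python3 -c "
from h import *
go([.4858,-.0329,.076],44.8)"
```

```text
t 11.85 pos [ 0.4859 -0.0313  0.1448] F [ 0.4  0.  -0.8] open 0.495 -> [-1.1 -1.2 68.8] [-0.  -0.  -0.2]
```

{"api": "play_rows", "payload": {"steps": [[-1, -1, 25, 0, 0, 0], [-1, -1, 50, 0, 0, 0], [-1, -1, 69, 0, 0, 0], [-1, -1, 69, 0, 0, 0]]}}

```text
time: 12.25
tool_pos: [0.4841, -0.0338, 0.0738]
tcp_rot: [[-0.701, 0.713, -0.004], [0.713, 0.701, -0.001], [0.002, -0.004, -1.0]]
force: [-0.6, -0.0, 0.3]
opening: 0.503
grip_force: 0.0
```

Swing back along the arc (clockwise).

{"api": "play_rows", "payload": {"steps": [[0, 6, 0, 0, 0, 0], [0, 11, 0, 0, 0, 0], [-1, 18, 0, 0, 0, 5], [-3, 25, 0, 0, 0, 10], [-6, 31, 0, 0, 0, 15], [-9, 38, 0, 0, 0, 20], [-12, 44, 0, 0, 0, 25], [-16, 49, 0, 0, 0, 30]]}}

```text
time: 13.05
tool_pos: [0.5329, -0.0106, 0.077]
tcp_rot: [[-0.247, 0.969, 0.001], [0.969, 0.247, 0.0], [0.0, 0.001, -1.0]]
force: [-2.9, -0.4, 0.7]
opening: 0.497
grip_force: 1.2
```

```bash
python3 -c "
from h import *
# clamped target: ball + 11mm along board x
b=np.array([.5422,-.0897])+.08*np.array([.021,1])
go([b[0]+.011,b[1],.076],-1.2); print(b)"
```

```text
t 13.05 pos [ 0.5329 -0.0106  0.077 ] F [-2.9 -0.4  0.7] open 0.497 -> [-4.6 21.5  1. ] [ 0.  -0.  15.5]
[ 0.54388 -0.0097 ]
```

{"api": "play_rows", "payload": {"steps": [[-1, 6, 0, 0, 0, 4], [-2, 12, 0, 0, 0, 8], [-4, 17, 0, 0, 0, 12], [-5, 22, 0, 0, 0, 15], [-5, 24, 0, 0, 0, 15], [-5, 24, 0, 0, 0, 15]]}}

```text
time: 13.65
tool_pos: [0.5571, -0.0096, 0.0766]
tcp_rot: [[0.007, 1.0, 0.001], [1.0, -0.007, 0.0], [0.0, 0.001, -1.0]]
force: [-0.8, 0.1, 0.5]
opening: 0.5
grip_force: 0.2
```

Low force still, so I'll press on in small steps until the stop is felt.

{"api": "play_rows", "payload": {"steps": [[0, 1, 0, 0, 0, 0], [0, 2, 0, 0, 0, 0], [0, 3, 0, 0, 0, 0], [0, 3, 0, 0, 0, 0]]}}

```text
time: 14.05
tool_pos: [0.5586, -0.0096, 0.076]
tcp_rot: [[0.009, 1.0, -0.002], [1.0, -0.009, 0.001], [0.001, -0.002, -1.0]]
force: [-6.2, 1.7, 5.8]
opening: 0.499
grip_force: 3.2
```

The stop is felt, with the same signature as at the start. I'll centre, lift clear and check.

{"api": "play_rows", "payload": {"steps": [[0, -8, 0, 0, 0, 0], [0, -14, 0, 0, 0, 0], [0, -14, 0, 0, 0, 0], [0, -14, -30, 0, 0, 0], [0, -14, -70, 0, 0, 0], [50, -14, -80, 0, 0, 0], [100, -14, -80, 0, 0, 0], [150, -14, -80, 0, 0, 0]]}}

```text
time: 14.85
tool_pos: [0.5474, 0.1409, 0.1571]
tcp_rot: [[0.01, 1.0, 0.002], [1.0, -0.01, 0.002], [0.002, 0.002, -1.0]]
force: [1.2, -0.0, -0.3]
opening: 0.499
grip_force: 0.0
```

{"api": "play_rows", "payload": {"steps": [[40, 0, 0, 0, 0, 0], [40, 0, 0, 0, 0, 0], [40, 0, 0, 0, 0, 0], [40, 0, 0, 0, 0, 0]]}}

```text
time: 15.25
tool_pos: [0.5476, 0.1776, 0.1561]
tcp_rot: [[0.011, 1.0, 0.0], [1.0, -0.011, -0.0], [-0.0, 0.0, -1.0]]
force: [-0.4, -0.4, 0.5]
opening: 0.495
grip_force: 0.0
```

```bash
python3 - <<'E'
from e2 import *
im,_=r.camera('top'); np.save("top_i.npy",im); edge(im); print(r.sense()["time"],r.sense()["tool_pos"],r.sense()["force"])
im2,_=r.camera('scene')
hsv=cv2.cvtColor(im,cv2.COLOR_RGB2HSV).astype(int)
m=(hsv[...,0]<18)&(hsv[...,1]>140)&(hsv[...,2]>60); v,u=np.nonzero(m); W=atz("top",np.c_[u,v],.097)
k=(W[:,0]<.59)&(W[:,0]>.5)&(abs(W[:,1]+.05)<.07); W=W[k,:2]; c=W.mean(0); d=np.linalg.svd(W-c)[2][0]
print(len(W),c,"ang",np.degrees(np.arctan2(*d[::-1])),W.min(0),W.max(0))
a=im[120:260,270:410,::-1]; b=im2[150:290,210:430,::-1]
a=cv2.resize(a,None,fx=2.7,fy=2.7,interpolation=cv2.INTER_CUBIC); b=cv2.resize(b,None,fx=1.8,fy=2.7,interpolation=cv2.INTER_CUBIC)
cv2.imwrite('pics/t6.png',np.hstack([a,b]))
E
```

```text
edge slope -0.0191 y -0.0737 sd 0.0002 51 minus line -0.0008
15.3 [0.54767766 0.17734377 0.15613154] [ 0.94463712 -0.19222454  0.04184949]
320 [ 0.5432331  -0.05826512] ang 87.61150963958879 [ 0.52560644 -0.10486703] [ 0.56044209 -0.0015472 ]
```

View pics/t6.png

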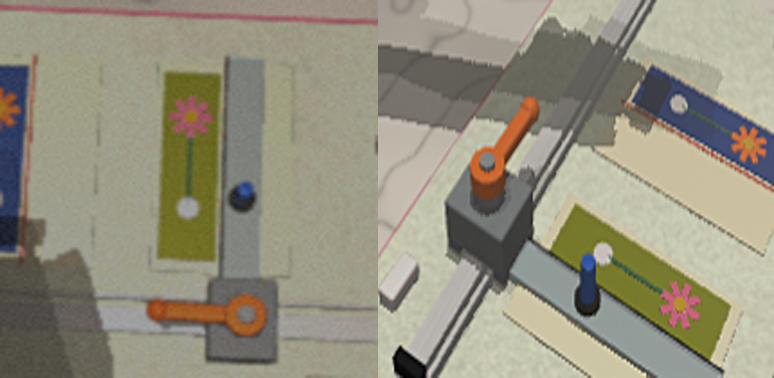

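The picture shows the handle back along +y (ball at 157,310; hub at 245,314) and the blade edge on the line (x≈225). The robot is clear.

```bash
python3 -c "
from h import *
print(r.hand_in())"
```

```text
the job is handed in; nothing more can be done
None
```

I handed the job in at about 15 s: the handle loosened anticlockwise, the straightedge's black edge measured about 0.8 mm from the olive sheet's red line, and the handle is clamped back at its stop; the pots and eraser were never approached, and the hand-in gave no verdict.

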